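# Put the desk things back on their own mats

### The job

On this desk every one of the four things stands on a cork mat that belongs to another: put each back, upright and centred, on the mat cut to its own outline (steel tumbler on the large round mat, small jar on the small round one, square bottle on the square one with sides parallel to the mat's, clock on the oblong one, lying along it, either way round). Use the empty grey felt mat as the parking spot to make room. Set things down rather than dropping them, do not tip any over, and leave the white mug where it stands.

Things in the scene. Friction and masses are not known exactly. Their poses are not given: they have to be found in the camera images.
- tumbler: The large round thing: brushed-steel tumbler, upright cylinder 60 mm in diameter, 88 mm tall with its flat black lid, plus a small grey slider (30 x 12 mm) on the lid that tops out at 92 mm. About 0.25 kg. Belongs on mat_big_round. Origin: centre of its underside; z up.
- bottle: Square bottle of white plastic, body 44 x 44 mm (sides along its x and y) and 68 mm tall, with a round grey cap 22 mm in diameter on top, 90 mm tall overall. About 0.16 kg. Belongs on mat_square. Origin: centre of its underside; z up.
- clock: Oblong desk clock: black plastic block with a glass window on one long side, 100 mm long (along its x), 38 mm thick (y), 52 mm tall with a flat grey plate on top (54 mm in all). About 0.2 kg. Belongs on mat_oblong. Origin: centre of its underside; z up.
- jar: The small round thing: amber glass jar with white lid, upright cylinder 40 mm in diameter (glass 39 mm up to 36 mm, lid 40 mm from there to the top), 50 mm tall. About 0.1 kg. Belongs on mat_small_round. Origin: centre of its underside; z up.
- mat_big_round: Large round cork mat, 108 mm in diameter; the bottle or the clock stands on it at the start. 6 mm thick, fixed to the desk, top 6 mm above the desk. Origin: centre of its underside; z up.
- mat_square: Square cork mat, 84 x 84 mm, sides along its x and y; the tumbler or the jar stands on it at the start. 6 mm thick, fixed to the desk, top 6 mm above the desk. Origin: centre of its underside; z up.
- mat_oblong: Oblong cork mat, 130 mm long (along its x) and 70 mm wide (y); the tumbler or the jar stands on it at the start. 6 mm thick, fixed to the desk, top 6 mm above the desk. Origin: centre of its underside; z up.
- mat_small_round: Small round cork mat, 76 mm in diameter; the bottle or the clock stands on it at the start. 6 mm thick, fixed to the desk, top 6 mm above the desk. Origin: centre of its underside; z up.
- mat_spare: Grey felt mat, 112 x 112 mm, empty at the start: the free parking spot, nothing belongs there. The five mats change places with one another from start to start, and their centres are at least 140 mm apart. On the bare desk between them lie an eraser, a pencil sharpener and a USB stick, all at most 12 mm tall. 6 mm thick, fixed to the desk, top 6 mm above the desk. Origin: centre of its underside; z up.
- cup: White ceramic mug, 76 mm in diameter, 85 mm tall, with a handle on its +y side, standing on the desk to the left of the mats (as the robot sees it): a bystander to leave alone. Origin: centre of its underside; z up.
There are look-alikes about, which are no part of the job. There is more than one size of the mat_spare; the job needs the larger. There is more than one size of the jar; the one meant has the size given above.

How it is judged:
By the outcome, as a careful person would: the job done as asked, in the order asked, and still so for the second after the job is handed in, with the robot touching nothing.
It also fails if it takes over 128 s, if anything falls off the work surface, if the arm or the gripper's body presses on something with over 40 N, if the wrist force passes 120 N, or if a joint passes its speed limit or range.

### The arm

A 6-joint arm with a two-finger parallel gripper is mounted at the origin on the work surface. World frame = base frame: x ahead of the robot, y to its left, z up, the work surface at z = 0. Lengths are in m, angles in rad, forces in N, time in s.
With the tool pointing down it reaches from about 0.325 to 0.775 m from the base axis. Payload 5.5 kg.
Tool frame: the origin (TCP) lies midway between the tips of the shut fingers; the grasp point (between the pads) lies 19 mm behind it; z points along the fingers, y is the direction in which the jaws open and shut (so a half turn about z gives the same grasp; the last joint's range is limited). The gripper opens to 88 mm and grips with 3 to 60 N. Pads are 20 mm wide; open, the fingers measure 115 mm over their backs; the gripper's body (75 mm by 178 mm) begins 61 mm behind the grasp point.
Start: joints at [1.148, 0.091, 1.231, -0, 1.82, -0.057], TCP at [0.215, 0.56, 0.194] pointing down, gripper open.
Joint ranges: [-2.87, 2.87], [-0.86, 2.18], [0.17, 2.46], [-1.51, 4.65], [0.06, 2.69], [-2.65, 2.65]. Speed limits (rad/s): [2.57, 2.57, 3.01, 3.14, 3.14, 3.14].

### API

Orientations are given as a rotation vector (axis times angle).
In Python, from plant import bot, get_image, get_calibration, job gives the robot as it stands.
- The arm moves only by the shell command python3 -m jog 'ROWS' [FORCE]. ROWS is a JSON object of lists of equal length, an entry for each row: "slide": the shift along the tool's x, y, z as a fraction of full scale, a list of three; "rotation": the turn, a rotation vector about the tool's x, y, z as a fraction of full scale, a list of three; "claw": the opening, from -1 (shut) to 1 (fully open), so that 0 is half open. In form: {"slide": [[dx, dy, dz], ...], "rotation": [[ax, ay, az], ...], "claw": [claw, ...]}. A call has 1 to 20 rows; each row is the pose to reach, as a shift and turn from the pose commanded when the call began, along the tool's axes at that moment, turning the shorter way round; what a row does not reach only later rows make up. Full scale, the value 1, is 12 cm for a shift and 180 degrees for a turn. A row lasts 1/8 s, in which the tool goes at most 62.5 mm and 10.7 degrees, less where a joint would pass 70% of its speed; a pose out of reach is approached as far as the arm can. A call with a number of a shift or a turn outside -1 to 1 is refused whole. A call with a gripper value outside its range is refused whole. The fingers move at their own pace and stop on an object; FORCE is the grip in N (left out, the last holds). Time passes only in rows, so rows that repeat a pose let the fingers close. It gives the time, the measured TCP pose, the force and the opening at its end, in the units of the state.
- bot.sense(): the state, without advancing time (a new reading comes with each control period).
- get_image(name): name is "scene" or "side" or "wrist"; returns (picture, depth): 400x640x3 uint8, red, green, blue; 400x640 float32, m along the optical axis (not along the pixel's ray), 0 where there is no reading.
- get_calibration(name): a dict with "intrinsics" (3x3 intrinsics, pixels), "rvec" (rotation vector, rad) and "tvec" (3), from world to camera coordinates, as OpenCV has them; the wrist camera has in their place "mount" (4x4, takes a point from camera to tool coordinates, whose origin is the TCP and whose axes are the flange's). Camera axes: x right, y down, z forward; pixel columns grow to the right and rows downward; lengths in m; the calibration is good to about 2 mm. A picture is of the moment at which its call begins: read the wrist's pose just before it. get_calibration takes no time and is no camera call.
- job.job_done(): hands the job in, once; it reports no verdict.
The state is a dict: "t": time; "joint_positions": joint angles; "dq": joint speeds; "effort": joint torques, N m; "tool_pos": TCP position; "eef_rot": TCP orientation; "ft_force": force on the tool from outside, world axes, zero at the start; "ft_torque": the same for the moment, N m; "gripper_width": finger opening in m.
Only numpy, scipy, OpenCV 4.12 (cv2) and the standard library are available. Lean on these libraries where they do the work, as an engineer would, in place of code of your own. Each camera call takes 0.05 s, during which the arm holds its last target. There are 200 camera calls.

## Working session

There is one attempt and no reset: what is moved stays moved. The work goes in short steps, Python scripts to look and compute and a shell command to move; the robot and the scene stay as the last step left them, time stands still between calls to the robot, and variables do not carry over. Pictures are saved under pics/ and viewed, about 12 in all and at most 16, crops included, and the job is handed in when it is done.

```bash
ls && mkdir -p pics && cat > h.py <<'E'
import numpy as np, cv2
from plant import bot, get_image, get_calibration, job
def save(n,im): cv2.imwrite('pics/'+n+'.png',im[...,::-1])
E
python3 - <<'E'
from h import *
print(bot.sense())
for n in("scene","side","wrist"):
    im,d=get_image(n); save(n+'0',im); np.savez('pics/'+n+'0.npz',im=im,d=d); print(n,get_calibration(n))
E
```

```text
pics
{'t': 0.0, 'joint_positions': array([ 1.14828904e+00,  9.18733119e-02,  1.23184517e+00, -8.55187993e-06,
        1.81981997e+00, -5.66945451e-02]), 'dq': array([-0.0003859 , -0.00247643, -0.00026141,  0.00211913,  0.00038454,
       -0.00127615]), 'effort': array([ 3.30584662e-04, -4.46455550e+01, -4.06446362e+01,  6.97369804e-02,
        2.91146454e-02, -1.30638346e-04]), 'tool_pos': array([0.21448314, 0.5599804 , 0.19282129]), 'eef_rot': array([-5.71339188e-01, -3.08874028e+00,  2.97180684e-03]), 'ft_force': array([-0.85499833,  0.56174637, -0.41896808]), 'ft_torque': array([ 0.00302673, -0.04290693, -0.03057403]), 'gripper_width': 0.08778642122354602}
scene {'intrinsics': array([[397.20192151,   0.        , 315.1352578 ],
       [  0.        , 397.20192151, 203.49361791],
       [  0.        ,   0.        ,   1.        ]]), 'rvec': array([ 2.09384875,  0.82122579, -0.38603391]), 'tvec': array([-0.42111784, -0.13338862,  1.42156336])}
side {'intrinsics': array([[380.46345432,   0.        , 328.45777123],
       [  0.        , 380.46345432, 200.10738751],
       [  0.        ,   0.        ,   1.        ]]), 'rvec': array([ 2.25009199, -0.91732621,  0.35923379]), 'tvec': array([-0.28147787,  0.31875412,  0.64889353])}
wrist {'intrinsics': array([[299.19161636,   0.        , 326.96690214],
       [  0.        , 299.19161636, 197.23379241],
       [  0.        ,   0.        ,   1.        ]]), 'mount': array([[-1.02718847e-03, -9.61232745e-01, -2.75736388e-01,
         7.43158927e-02],
       [ 9.99999454e-01, -9.33909976e-04, -4.69590037e-04,
        -1.35351292e-04],
       [ 1.93872356e-04, -2.75736720e-01,  9.61233179e-01,
        -1.91780999e-01],
       [ 0.00000000e+00,  0.00000000e+00,  0.00000000e+00,
         1.00000000e+00]])}
```

View pics/scene0.png

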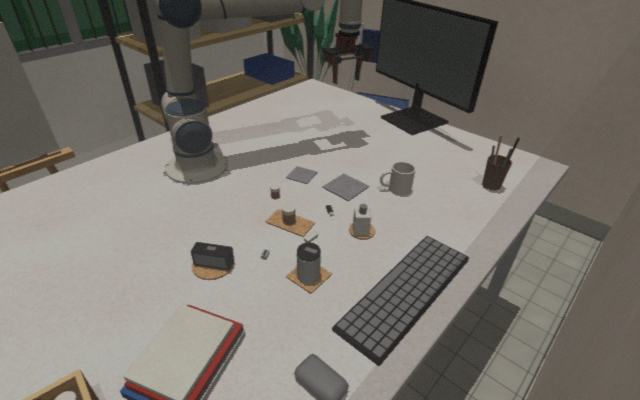

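View pics/side0.png

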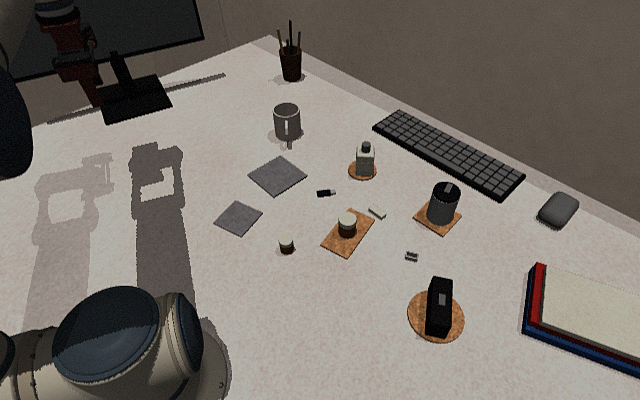

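Scene view candidates:
- **Jars:** (288,213) stands on the oblong mat and is the one meant. (275,191) on the bare desk is a smaller look-alike.
- **Grey mats:** (346,187) is the larger, so it is the spare. (302,175) is the smaller look-alike.
- **Others:** the tumbler on the square mat is at (309,265), the bottle on the small round at (362,220), and the clock on the big round at (212,258).

Next I'll locate these roughly, then check them from the wrist.

```bash
cat >> h.py <<'E'
from scipy.spatial.transform import Rotation as R
def cam(name,s=None):
    c=get_calibration(name); K=c['intrinsics']
    if name=='wrist':
        T=np.eye(4); T[:3,:3]=R.from_rotvec(s['eef_rot']).as_matrix(); T[:3,3]=s['tool_pos']
        W=T@c['mount']; return K,W[:3,:3],W[:3,3]
    Rm=R.from_rotvec(c['rvec']).as_matrix(); return K,Rm.T,-Rm.T@c['tvec']
def cast(C,uv,z):
    K,Rw,o=C; uv=np.atleast_2d(uv).astype(float)
    d=np.c_[uv,np.ones(len(uv))]@np.linalg.inv(K).T@Rw.T
    return o+d*((z-o[2])/d[:,2])[:,None]
def proj(C,P):
    K,Rw,o=C; q=(np.atleast_2d(P)-o)@Rw@K.T; return q[:,:2]/q[:,2:]
E
python3 - <<'E'
from h import *
for n in("scene","side"):
    f=np.load(f'pics/{n}0.npz'); im,d=f['im'],f['d']; C=cam(n)
    h=cv2.cvtColor(im,cv2.COLOR_RGB2HSV)
    m=cv2.inRange(h,(5,90,70),(22,255,255)); m=cv2.morphologyEx(m,cv2.MORPH_CLOSE,np.ones((5,5)))
    print(n,'cam at',C[2])
    k,l,st,ce=cv2.connectedComponentsWithStats(m)
    for i in range(1,k):
        if st[i,4]<150: continue
        p=cast(C,np.argwhere(l==i)[:,::-1],.006)[:,:2]; r=cv2.minAreaRect((p*1000).astype(np.float32))
        print('cork',ce[i].round(),np.round(r[0]),np.round(r[1]),round(r[2]))
pts={'scene':{'spare':(346,187,.006),'smallgrey':(302,175,.006),'lookjar':(275,191,.02),'cup':(401,180,.04),'eras':(312,238,.006),'usb':(330,210,.006),'sharp':(265,254,.006),'tumblertop':(309,250,.095),'bottletop':(363,208,.095),'clocktop':(213,248,.06),'jartop':(289,209,.056)},
'side':{'spare':(277,175,.006),'smallgrey':(238,218,.006),'lookjar':(286,243,.02),'tumblertop':(445,192,.095),'bottletop':(365,145,.095),'jartop':(347,217,.056),'clocktop':(440,285,.06),'cup':(287,122,.04)}}
for n in pts:
    for k,v in pts[n].items(): print(n,k,(cast(cam(n),v[:2],v[2])[0,:2]*1000).round())
E
```

```text
scene cam at [ 1.11898943 -0.61982557  0.76135015]
cork [243.  31.] [-1382.  1373.] [1168.  357.] 90
cork [133.  42.] [-1548.   581.] [150. 518.] 84
cork [240.  90.] [-483.  610.] [328. 655.] 0
cork [150. 111.] [-514.  111.] [ 91. 278.] 79
cork [ 34. 165.] [-389. -393.] [149. 260.] 0
cork [290. 223.] [465.   4.] [127.  70.] 14
cork [208. 272.] [ 455. -282.] [96. 38.] 29
cork [309. 280.] [ 648. -111.] [82. 82.] 3
cork [ 65. 388.] [ 498. -642.] [127.  58.] 43
side cam at [ 0.05750331 -0.34230955  0.69384029]
cork [358. 172.] [636. 124.] [63. 73.] 29
cork [435. 220.] [ 648. -107.] [84. 84.] 3
cork [347. 236.] [464.   8.] [130.  70.] 14
cork [434. 318.] [ 435. -251.] [100. 107.] 27
scene spare [472. 260.]
scene smallgrey [316. 211.]
scene lookjar [333.  68.]
scene cup [607. 376.]
scene eras [561.  -3.]
scene usb [514. 129.]
scene sharp [ 512. -136.]
scene tumblertop [ 650. -112.]
scene bottletop [645. 110.]
scene clocktop [ 444. -246.]
scene jartop [466.   2.]
side spare [466. 266.]
side smallgrey [308. 217.]
side lookjar [336.  74.]
side tumblertop [ 642. -110.]
side bottletop [637. 119.]
side jartop [462.  12.]
side clocktop [ 464. -228.]
side cup [607. 388.]
```

```bash
cat >> h.py <<'E'
def yaw(s):
    M=R.from_rotvec(s['eef_rot']).as_matrix(); return np.degrees(np.arctan2(M[1,1],M[0,1]))  # world angle of jaw axis
def go(x,y,z,jaw=None):
    "full-scale units from the present pose to world x,y,z (m) and jaw-axis angle (deg); 1 unit = 12 cm/180 deg"
    s=bot.sense(); M=R.from_rotvec(s['eef_rot']).as_matrix()
    print('slide',(M.T@(np.array([x,y,z])-s['tool_pos'])/.12).round(3), '' if jaw is None else 'rotz %.3f'%(-((jaw-yaw(s)+90)%180-90)/180), 't %.1f'%s['t'], 'pos',s['tool_pos'].round(4),'jaw %.1f'%yaw(s),'w %.4f'%s['gripper_width'],'F',s['ft_force'].round(1))
E
python3 -m jog '{"slide":[[0,0,-0.5],[0,0,-0.9],[0,0,-0.9]],"rotation":[[0,0,-0.06],[0,0,-0.117],[0,0,-0.117]],"claw":[1,1,1]}'
python3 -c "
from h import *
go(.5,.03,.4,90)"
```

```text
t: 0.52
tool_pos: [0.215, 0.5612, 0.3071]
eef_rot: [-0.005, 3.138, 0.012]
ft_force: [0.5, -0.1, 0.5]
gripper_width: 0.0877
slide [-2.365 -4.427 -0.799] rotz 0.001 t 0.5 pos [0.215  0.5612 0.3071] jaw 90.2 w 0.0877 F [ 0.5 -0.1  0.5]
```

```bash
J='python3 -m jog'
python3 -m jog '{"slide":[[-0.25,-0.45,-0.1],[-0.5,-0.9,-0.2],[-0.5,-0.9,-0.2]],"rotation":[[0,0,0],[0,0,0],[0,0,0]],"claw":[1,1,1]}' >/dev/null
python3 -m jog '{"slide":[[-0.25,-0.45,-0.1],[-0.5,-0.9,-0.2],[-0.5,-0.9,-0.2]],"rotation":[[0,0,0],[0,0,0],[0,0,0]],"claw":[1,1,1]}' >/dev/null
python3 -m jog '{"slide":[[-0.25,-0.45,-0.1],[-0.5,-0.9,-0.2],[-0.5,-0.9,-0.2]],"rotation":[[0,0,0],[0,0,0],[0,0,0]],"claw":[1,1,1]}' >/dev/null
python3 -m jog '{"slide":[[-0.25,-0.45,-0.1],[-0.5,-0.9,-0.2],[-0.5,-0.9,-0.2],[-0.5,-0.9,-0.2]],"rotation":[[0,0,0],[0,0,0],[0,0,0],[0,0,0]],"claw":[1,1,1,1]}'
python3 - <<'E'
from h import *
go(.5,.03,.4,90)
s=bot.sense(); im,d=get_image('wrist'); save('w1',im); np.savez('pics/w1.npz',im=im,d=d,pos=s['tool_pos'],rot=s['eef_rot'])
E
```

```text
t: 2.15
tool_pos: [0.4553, 0.1303, 0.3967]
eef_rot: [0.004, -3.139, -0.001]
ft_force: [0.5, 0.5, 0.2]
gripper_width: 0.0878
slide [-0.37  -0.837 -0.029] rotz 0.001 t 2.1 pos [0.4553 0.1303 0.3967] jaw 90.2 w 0.0878 F [0.5 0.5 0.2]
```

View pics/w1.png

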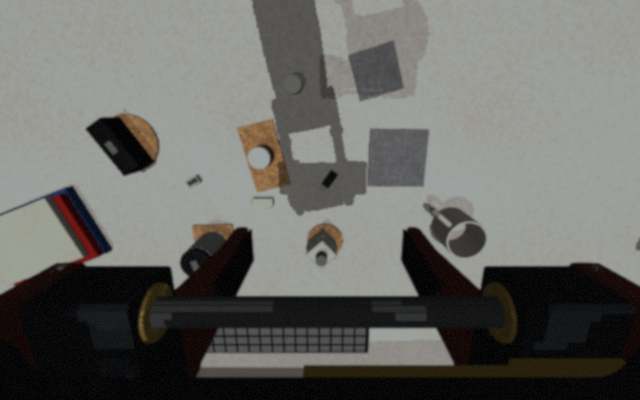

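The wrist view from above shows the jar on the oblong mat at (260,157), with the small look-alike at (294,83). The clock is at (122,143) on the big round mat, the tumbler at (203,250) and the bottle at (322,245). The larger grey mat is at (398,157) and the smaller at (376,70).

```bash
python3 - <<'E'
from h import *
f=np.load('pics/w1.npz'); s=dict(tool_pos=f['pos'],eef_rot=f['rot'])
def comps(m,lo):
    k,l,st,ce=cv2.connectedComponentsWithStats(m)
    for i in range(1,k):
        if st[i,4]>=lo: yield (l==i),st[i],ce[i]
for n in('w1','side0','scene0'):
    f=np.load(f'pics/{n}.npz'); im,d=f['im'],f['d']; C=cam('wrist',s) if n=='w1' else cam(n[:-1])
    h=cv2.cvtColor(im,cv2.COLOR_RGB2HSV); print(n,C[2].round(3))
    if n=='w1': print('samples',[(p,h[p[1],p[0]].tolist(),round(float(d[p[1],p[0]]),3)) for p in((260,155),(256,180),(110,147),(115,140),(398,157),(370,70),(294,83),(330,140),(145,130),(200,245))])
    m=cv2.inRange(h,(5,70,50),(22,255,255)); m=cv2.morphologyEx(m,cv2.MORPH_CLOSE,np.ones((3,3)))
    for M,st,ce in comps(m,120):
        p=(cast(C,np.argwhere(M)[:,::-1],.006)[:,:2]*1000).astype(np.float32)
        if abs(p[:,1]).max()>420 or p[:,0].min()<280 or p[:,0].max()>760: continue
        r=cv2.minAreaRect(p); c=cv2.minEnclosingCircle(p)
        print('cork',ce.round(),'rect',np.round(r[0],1),np.round(r[1],1),round(r[2],1),'circ',np.round(c[0],1),round(c[1]*2,1))
    # height map from depth
    v,u=np.mgrid[0:400,0:640]; K,Rw,o=C
    P=((np.dstack([(u-K[0,2])/K[0,0],(v-K[1,2])/K[1,1],np.ones_like(u)])*d[...,None])@Rw.T+o)*1000
    ok=(d>0)&(P[...,0]>280)&(P[...,0]<760)&(abs(P[...,1])<420)&(P[...,2]>15)&(P[...,2]<130)
    for M,st,ce in comps(ok.astype(np.uint8),60):
        q=P[M]; zt=np.percentile(q[:,2],95); t=q[q[:,2]>zt-6][:,:2].astype(np.float32); r=cv2.minAreaRect(t)
        print('obj',ce.round(),'ztop %.1f'%zt,'top mean',t.mean(0).round(1),'rect',np.round(r[0],1),np.round(r[1],1),round(r[2],1))
E
```

```text
w1 [0.381 0.13  0.589]
samples [((260, 155), [90, 8, 162], 0.529), ((256, 180), [15, 128, 146], 0.594), ((110, 147), [90, 3, 85], 0.523), ((115, 140), [105, 34, 15], 0.521), ((398, 157), [105, 6, 92], 0.581), ((370, 70), [120, 6, 80], 0.541), ((294, 83), [40, 25, 93], 0.516), ((330, 140), [42, 8, 156], 0.579), ((145, 130), [15, 133, 130], 0.567), ((200, 245), [75, 11, 47], 0.562)]
cork [141. 133.] rect [ 419.6 -222.8] [101.6  41.6] 35.7 circ [ 429.5 -236.5] 101.7
cork [265. 155.] rect [464.5   7.9] [128.9  70.1] 13.6 circ [464.7   6.8] 142.2
cork [213. 230.] rect [ 624.  -108.4] [36.1 84.6] 2.2 circ [ 624.9 -108.2] 86.8
cork [328. 233.] rect [629.2 129.6] [72.5 48.9] 68.8 circ [640.5 125.4] 73.7
obj [292.  84.] ztop 41.3 top mean [334.7  69. ] rect [334.9  68.5] [29.3 29.5] 0.3
obj [118. 145.] ztop 60.7 top mean [ 440.2 -247.6] rect [ 441.1 -248.7] [101.1  39.1] 32.5
obj [260. 157.] ztop 58.7 top mean [459.4   7.2] rect [459.3   6.9] [37.7 39.1] 0.3
obj [ 66. 230.] ztop 57.4 top mean [ 609.2 -392.4] rect [ 607.3 -404.9] [129.8  74.1] 20.2
obj [459. 233.] ztop 86.2 top mean [604.9 383
[... 1433 characters left out ...]
7.5] 101.5
cork [309. 279.] rect [ 648.5 -110.5] [83.3 84. ] 2.6 circ [ 647.7 -109.8] 114.9
obj [400. 177.] ztop 83.9 top mean [605.3 379.3] rect [604.8 382.2] [73.6 76.2] 19.7
obj [275. 189.] ztop 39.3 top mean [335.6  66.8] rect [334.8  67.8] [25.4 34.8] 46.7
obj [289. 213.] ztop 56.9 top mean [461.    5.3] rect [459.6   5.6] [37.7 39.7] 45.2
obj [362. 219.] ztop 94.2 top mean [641.7 116.1] rect [641.4 117.9] [18.6 20.8] 78.5
obj [213. 255.] ztop 59.6 top mean [ 443.4 -250.6] rect [ 441.8 -249. ] [99.5 40.7] 32.9
obj [308. 262.] ztop 96.3 top mean [ 650.2 -113.7] rect [ 648.8 -111.4] [56.6 58. ] 22.7
obj [213. 330.] ztop 56.6 top mean [ 618.  -394.4] rect [ 608.  -406.3] [131.8  75.5] 20.3
```

The jar on the oblong mat measures 39 mm across with its top at 57 mm, so it is the right one (the look-alike is 29 mm across). The three views agree to 2–3 mm. I'll park the jar on the spare mat first.

```bash
python3 -m jog '{"slide":[[0,-0.5,0.3],[-0.03,-1,0.6],[-0.03,-1,1]],"rotation":[[0,0,0],[0,0,0],[0,0,0]],"claw":[1,1,1]}' 15 >/dev/null
python3 -m jog '{"slide":[[0,-0.03,0.5],[0,-0.03,1],[0,-0.03,1]],"rotation":[[0,0,0],[0,0,0],[0,0,0]],"claw":[1,1,1]}' 
python3 -c "
from h import *
go(.459,.007,.026,90)"
```

```text
t: 2.95
tool_pos: [0.455, 0.0072, 0.1509]
eef_rot: [0.007, -3.128, -0.002]
ft_force: [-0.4, 0.4, -0.0]
gripper_width: 0.0877
slide [-0.047 -0.003  1.04 ] rotz 0.001 t 3.0 pos [0.455  0.0072 0.1509] jaw 90.3 w 0.0877 F [-0.4  0.4 -0. ]
```

```bash
python3 -m jog '{"slide":[[-0.03,0,0.3],[-0.03,0,0.6],[-0.03,0,0.9],[-0.03,0,1],[-0.03,0,1],[-0.03,0,1],[-0.03,0,1],[-0.03,0,1]],"rotation":[[0,0,0],[0,0,0],[0,0,0],[0,0,0],[0,0,0],[0,0,0],[0,0,0],[0,0,0]],"claw":[1,1,1,1,-0.3,-0.3,-0.3,-0.3]}' 15
python3 -c "
from h import *
go(.459,.007,.026,90)"
```

```text
t: 3.95
tool_pos: [0.4633, 0.0051, 0.0388]
eef_rot: [-0.003, 3.14, -0.0]
ft_force: [0.1, 0.1, 1.1]
gripper_width: 0.051
slide [0.036 0.016 0.107] rotz 0.001 t 4.0 pos [0.4633 0.0051 0.0388] jaw 90.1 w 0.0510 F [0.1 0.1 1.1]
```

```bash
python3 -m jog '{"slide":[[0.03,0.015,0],[0.03,0.015,0.1],[0.03,0.015,0.1],[0.03,0.015,0.1],[0.03,0.015,0.1],[0.03,0.015,0.1],[0.03,0.015,0.1]],"rotation":[[0,0,0],[0,0,0],[0,0,0],[0,0,0],[0,0,0],[0,0,0],[0,0,0]],"claw":[0.3,0.3,0,-1,-1,-1,-1]}' 15
python3 -m jog '{"slide":[[0,0,0],[0,0,-0.3],[0,0,-0.6],[0,0,-0.6]],"rotation":[[0,0,0],[0,0,0],[0,0,0],[0,0,0]],"claw":[-1,-1,-1,-1]}'
python3 -c "
from h import *
go(.469,.262,.026,90)"
```

```text
t: 4.82
tool_pos: [0.4592, 0.0069, 0.0259]
eef_rot: [0.003, -3.142, 0.0]
ft_force: [0.1, -0.6, -1.7]
gripper_width: 0.0387
t: 5.32
tool_pos: [0.4611, 0.0068, 0.1012]
eef_rot: [-0.003, 3.135, -0.001]
ft_force: [-0.5, -0.1, -1.5]
gripper_width: 0.0387
slide [-0.066  2.126  0.626] rotz 0.001 t 5.3 pos [0.4611 0.0068 0.1012] jaw 90.1 w 0.0387 F [-0.5 -0.1 -1.5]
```

```bash
python3 -m jog '{"slide":[[-0.03,0.4,0],[-0.06,0.8,0],[-0.06,1,0],[-0.06,1,0]],"rotation":[[0,0,0],[0,0,0],[0,0,0],[0,0,0]],"claw":[-1,-1,-1,-1]}' >/dev/null
python3 -m jog '{"slide":[[0,0.4,0],[0,0.8,0],[0,1,0],[0,1.0,0],[0,1,0.2],[0,1,0.4],[0,1,0.5],[0,1,0.5],[0,1,0.5]],"rotation":[[0,0,0],[0,0,0],[0,0,0],[0,0,0],[0,0,0],[0,0,0],[0,0,0],[0,0,0],[0,0,0]],"claw":[-1,-1,-1,-1,-1,-1,-1,-1,-1]}'
python3 -c "
from h import *
go(.469,.248,.0265,90)"
```

```text
t: 6.95
tool_pos: [0.4666, 0.2467, 0.039]
eef_rot: [-0.002, 3.14, 0.001]
ft_force: [-0.3, 0.2, -0.5]
gripper_width: 0.0386
slide [-0.02   0.011  0.104] rotz 0.000 t 7.0 pos [0.4666 0.2467 0.039 ] jaw 90.1 w 0.0386 F [-0.3  0.2 -0.5]
```

```bash
python3 -m jog '{"slide":[[0,0,0.05],[0,0,0.1],[0,0,0.105],[0,0,0.105],[0,0,0.105],[0,0,0.105],[0,0,0.105],[0,0,-0.3],[0,0,-0.8],[0,0,-1],[0,0,-1]],"rotation":[[0,0,0],[0,0,0],[0,0,0],[0,0,0],[0,0,0],[0,0,0],[0,0,0],[0,0,0],[0,0,0],[0,0,0],[0,0,0]],"claw":[-1,-1,-1,-1,0.4,0.4,0.4,1,1,1,1]}'
python3 -c "
from h import *
go(.4405,-.2475,.2,122.3)"
```

```text
t: 8.32
tool_pos: [0.4671, 0.2475, 0.1606]
eef_rot: [-0.003, 3.137, 0.003]
ft_force: [-0.0, -0.6, -0.7]
gripper_width: 0.0879
slide [ 0.228 -4.124 -0.338] rotz -0.179 t 8.3 pos [0.4671 0.2475 0.1606] jaw 90.1 w 0.0879 F [-0.  -0.6 -0.7]
```

```bash
python3 -m jog '{"slide":[[0,-0.5,-0.05],[0.05,-1,-0.1],[0.05,-1,-0.1]],"rotation":[[0,0,0],[0,0,0],[0,0,0]],"claw":[1,1,1]}' >/dev/null
python3 -m jog '{"slide":[[0,-0.5,0],[0.05,-1,0],[0.05,-1,0]],"rotation":[[0,0,0],[0,0,0],[0,0,0]],"claw":[1,1,1]}' >/dev/null
python3 -m jog '{"slide":[[0,-0.5,0],[0.05,-1,0],[0.05,-1,0]],"rotation":[[0,0,0],[0,0,0],[0,0,0]],"claw":[1,1,1]}' >/dev/null
python3 -m jog '{"slide":[[0,-0.5,0],[0.05,-1,0],[0.05,-1,0],[0.05,-1,0],[0.05,-1,0]],"rotation":[[0,0,-0.05],[0,0,-0.1],[0,0,-0.15],[0,0,-0.179],[0,0,-0.179]],"claw":[1,1,1,1,1]}'
python3 - <<'E'
from h import *
go(.4405,-.248,.1,122.3)
s=bot.sense(); im,d=get_image('wrist'); save('w2',im); np.savez('pics/w2.npz',im=im,d=d,pos=s['tool_pos'],rot=s['eef_rot'])
E
```

```text
t: 10.07
tool_pos: [0.4496, -0.2208, 0.1687]
eef_rot: [0.852, -3.018, 0.005]
ft_force: [0.2, 0.5, 0.5]
gripper_width: 0.088
slide [ 0.179 -0.153  0.574] rotz -0.004 t 10.1 pos [ 0.4496 -0.2208  0.1687] jaw 121.5 w 0.0880 F [0.2 0.5 0.5]
```

View pics/w2.png

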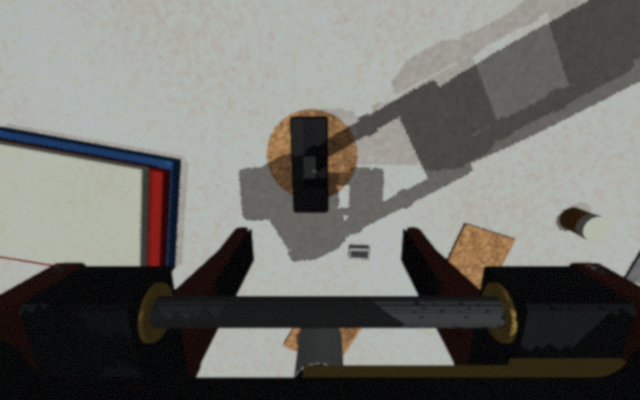

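The clock at (310,164) lies along the tool's x axis, so the jaws are square to its thin side. The big round mat at (312,155) is almost fully visible.

```bash
cat >> h.py <<'E'
def load(n):
    f=np.load(f'pics/{n}.npz'); return f['im'],f['d'],cam('wrist',dict(tool_pos=f['pos'],eef_rot=f['rot']))
def shot(n):
    s=bot.sense(); im,d=get_image('wrist'); save(n,im); np.savez(f'pics/{n}.npz',im=im,d=d,pos=s['tool_pos'],rot=s['eef_rot']); return im,d,cam('wrist',s)
def survey(im,d,C,lim=(280,760,-420,420)):
    h=cv2.cvtColor(im,cv2.COLOR_RGB2HSV)
    m=cv2.inRange(h,(5,70,50),(22,255,255)); m[cv2.inRange(d,0.05,0.25)>0]=0; m[260:]=0
    def comps(m,lo):
        k,l,st,ce=cv2.connectedComponentsWithStats(m)
        return [(l==i,ce[i]) for i in range(1,k) if st[i,4]>=lo]
    m=cv2.morphologyEx(m,cv2.MORPH_CLOSE,np.ones((3,3)))
    for M,ce in comps(m,120):
        p=(cast(C,np.argwhere(M)[:,::-1],.006)[:,:2]*1000).astype(np.float32); r=cv2.minAreaRect(p); c=cv2.minEnclosingCircle(p)
        print('cork',ce.round(),'rect',np.round(r[0],1),np.round(r[1],1),round(r[2],1),'circ',np.round(c[0],1),round(c[1]*2,1))
    v,u=np.mgrid[0:400,0:640]; K,Rw,o=C
    P=((np.dstack([(u-K[0,2])/K[0,0],(v-K[1,2])/K[1,1],np.ones_like(u)])*d[...,None])@Rw.T+o)*1000
    ok=(d>0)&(P[...,0]>lim[0])&(P[...,0]<lim[1])&(P[...,1]>lim[2])&(P[...,1]<lim[3])&(P[...,2]>15)&(P[...,2]<110)
    for M,ce in comps(ok.astype(np.uint8),60):
        q=P[M]; zt=np.percentile(q[:,2],95); t=q[q[:,2]>zt-6][:,:2].astype(np.float32); r=cv2.minAreaRect(t)
        print('obj',ce.round(),'ztop %.1f'%zt,'rect',np.round(r[0],1),np.round(r[1],1),round(r[2],1))
E
python3 -c "
from h import *
survey(*load('w2')); go(.4405,-.248,.1,122.3)"
```

```text
cork [313. 151.] rect [ 436.1 -252. ] [ 99.9 105.9] 29.9 circ [ 438.4 -250.6] 107.0
cork [480. 245.] rect [427.7  -2.8] [53.2 70.8] 13.2 circ [428.4  -3.8] 86.2
obj [309. 163.] ztop 60.8 rect [ 441.9 -249.1] [98.1 37.7] 31.5
obj [133. 217.] ztop 57.0 rect [ 604.7 -406.3] [123.2  72.6] 20.6
obj [588. 225.] ztop 40.5 rect [335.1  68.5] [30.8 30.4] 67.2
obj [318. 348.] ztop 84.1 rect [ 635.1 -128.8] [15.5 50.6] 47.3
slide [ 0.175 -0.15   0.576] rotz -0.004 t 10.1 pos [ 0.4493 -0.2213  0.169 ] jaw 121.5 w 0.0872 F [-0.1 -0.  -0.5]
```

```bash
python3 -m jog '{"slide":[[0.178,-0.162,0.1],[0.178,-0.162,0.4],[0.178,-0.162,0.7],[0.178,-0.162,0.8],[0.178,-0.162,0.8]],"rotation":[[0,0,-0.003],[0,0,-0.003],[0,0,-0.003],[0,0,-0.003],[0,0,-0.003]],"claw":[1,1,1,1,1]}'
python3 -c "
from h import *
go(.4415,-.249,.022,122)"
```

```text
t: 10.75
tool_pos: [0.4479, -0.2379, 0.073]
eef_rot: [0.823, -3.014, 0.022]
ft_force: [-0.1, -0.1, -0.4]
gripper_width: 0.088
slide [ 0.084 -0.049  0.427] rotz -0.008 t 10.8 pos [ 0.4479 -0.2379  0.073 ] jaw 120.6 w 0.0880 F [-0.1 -0.1 -0.4]
```

```bash
python3 -m jog '{"slide":[[0,0,0],[0,0,0]],"rotation":[[0,0,0],[0,0,0]],"claw":[1,1]}'
python3 -c "
from h import *
go(.4415,-.249,.022,122)"
```

```text
t: 11.0
tool_pos: [0.4491, -0.2384, 0.0754]
eef_rot: [0.825, -3.017, 0.027]
ft_force: [0.4, 0.3, -0.5]
gripper_width: 0.0878
slide [ 0.092 -0.038  0.447] rotz -0.008 t 11.0 pos [ 0.4491 -0.2384  0.0754] jaw 120.6 w 0.0878 F [ 0.4  0.3 -0.5]
```

```bash
python3 -c "
from h import *
s=bot.sense(); print(s['joint_positions'].round(3),s['dq'].round(3)); print(R.from_rotvec(s['eef_rot']).as_matrix().round(3))"
```

```text
[-0.539 -0.15   1.677 -0.022  1.612 -2.644] [-0.001  0.001  0.007  0.001 -0.001 -0.   ]
[[-0.861 -0.509 -0.009]
 [-0.509  0.861 -0.02 ]
 [ 0.018 -0.013 -1.   ]]
```

Joint 6 has hit its limit, so I'll back off and use the half-turn-equivalent grasp.

```bash
python3 -m jog '{"slide":[[0,0,-0.4],[0,0,-0.6],[0,0,-0.6],[0,0,-0.6],[0,0,-0.6],[0,0,-0.6],[0,0,-0.6],[0,0,-0.6],[0,0,-0.6],[0,0,-0.6]],"rotation":[[0,0,0.06],[0,0,0.11],[0,0,0.16],[0,0,0.22],[0,0,0.28],[0,0,0.34],[0,0,0.4],[0,0,0.46],[0,0,0.5],[0,0,0.5]],"claw":[1,1,1,1,1,1,1,1,1,1]}'
python3 -m jog '{"slide":[[0,0,0],[0,0,0],[0,0,0],[0,0,0],[0,0,0],[0,0,0],[0,0,0],[0,0,0],[0,0,0],[0,0,0]],"rotation":[[0,0,0.06],[0,0,0.11],[0,0,0.16],[0,0,0.22],[0,0,0.28],[0,0,0.34],[0,0,0.4],[0,0,0.46],[0,0,0.492],[0,0,0.492]],"claw":[1,1,1,1,1,1,1,1,1,1]}'
cat >> h.py <<'E'
def tilt():
    M=R.from_rotvec(bot.sense()['eef_rot']).as_matrix()
    # rotation (tool axes, full-scale units) that brings tool z back to straight down
    print('level: rotation', (M.T@np.cross(M[:,2],[0,0,-1])/np.pi).round(4), 'q',bot.sense()['joint_positions'].round(2))
E
python3 -c "
from h import *
go(.4415,-.249,.09,122);tilt()"
```

```text
t: 12.25
tool_pos: [0.4494, -0.2367, 0.1467]
eef_rot: [1.555, 2.728, -0.034]
ft_force: [0.8, -0.0, -0.0]
gripper_width: 0.0876
t: 13.5
tool_pos: [0.4493, -0.2366, 0.1462]
eef_rot: [3.003, 0.867, -0.023]
ft_force: [-0.5, -0.6, -0.1]
gripper_width: 0.0875
slide [-0.101  0.048  0.471] rotz 0.001 t 13.5 pos [ 0.4493 -0.2366  0.1462] jaw -57.8 w 0.0875 F [-0.5 -0.6 -0.1]
level: rotation [ 0.0034  0.006  -0.    ] q [-0.54 -0.16  1.56 -0.02  1.74  0.47]
```

```bash
python3 -m jog '{"slide":[[-0.1,0.048,0],[-0.1,0.048,0.3],[-0.1,0.048,0.47],[-0.1,0.048,0.47],[-0.1,0.048,0.47]],"rotation":[[0.003,0.006,0],[0.003,0.006,0],[0.003,0.006,0],[0.003,0.006,0],[0.003,0.006,0]],"claw":[1,1,1,1,1]}'
python3 -c "
from h import *
go(.4415,-.249,.022,122);tilt()"
```

```text
t: 14.12
tool_pos: [0.4419, -0.2489, 0.0907]
eef_rot: [3.018, 0.868, 0.001]
ft_force: [-0.9, -0.8, 0.4]
gripper_width: 0.0876
slide [-0.003 -0.002  0.573] rotz 0.001 t 14.1 pos [ 0.4419 -0.2489  0.0907] jaw -57.9 w 0.0876 F [-0.9 -0.8  0.4]
level: rotation [ 0.0006 -0.0001 -0.    ] q [-0.58 -0.16  1.66 -0.    1.64  0.43]
```

```bash
python3 -m jog '{"slide":[[0,0,0.2],[0,0,0.4],[0,0,0.573],[0,0,0.573],[0,0,0.573],[0,0,0.573],[0,0,0.573],[0,0,0.573],[0,0,0.573],[0,0,0.573],[0,0,0.573]],"rotation":[[0,0,0],[0,0,0],[0,0,0],[0,0,0],[0,0,0],[0,0,0],[0,0,0],[0,0,0],[0,0,0],[0,0,0],[0,0,0]],"claw":[1,1,1,0.5,-0.2,-1,-1,-1,-1,-1,-1]}' 20
python3 -m jog '{"slide":[[0,0,-0.2],[0,0,-0.5],[0,0,-0.6],[0,0,-0.6]],"rotation":[[0,0,0],[0,0,0],[0,0,0],[0,0,0]],"claw":[-1,-1,-1,-1]}'
python3 -c "
from h import *
go(.4645,.0065,.1,103.7)"
```

```text
t: 15.5
tool_pos: [0.4414, -0.2488, 0.0211]
eef_rot: [3.019, 0.867, 0.0]
ft_force: [-0.9, 2.4, 2.4]
gripper_width: 0.0374
t: 16.0
tool_pos: [0.4417, -0.2491, 0.0929]
eef_rot: [3.018, 0.866, 0.001]
ft_force: [1.2, -0.0, -3.2]
gripper_width: 0.0377
slide [ 1.291 -1.705 -0.062] rotz 0.102 t 16.0 pos [ 0.4417 -0.2491  0.0929] jaw -58.0 w 0.0377 F [ 1.2 -0.  -3.2]
```

```bash
python3 -m jog '{"slide":[[0.25,-0.3,-0.1],[0.5,-0.6,-0.1],[0.645,-0.85,-0.1],[0.645,-0.85,-0.1],[0.645,-0.85,-0.1]],"rotation":[[0,0,0],[0,0,0],[0,0,0],[0,0,0],[0,0,0]],"claw":[-1,-1,-1,-1,-1]}' >/dev/null
python3 -m jog '{"slide":[[0.25,-0.3,0],[0.5,-0.6,0],[0.645,-0.85,0],[0.645,-0.85,0],[0.645,-0.85,0],[0.645,-0.85,0]],"rotation":[[0,0,0.03],[0,0,0.06],[0,0,0.102],[0,0,0.102],[0,0,0.102],[0,0,0.102]],"claw":[-1,-1,-1,-1,-1,-1]}'
python3 - <<'E'
from h import *
go(.4645,.0065,.022,103.7); tilt()
shot('w3')
E
```

```text
t: 17.38
tool_pos: [0.4645, 0.0049, 0.1044]
eef_rot: [3.118, 0.372, -0.001]
ft_force: [0.5, -0.2, -1.8]
gripper_width: 0.0378
slide [ 0.004 -0.014  0.687] rotz -0.001 t 17.4 pos [0.4645 0.0049 0.1044] jaw -76.4 w 0.0378 F [ 0.5 -0.2 -1.8]
level: rotation [ 0.0003  0.0002 -0.    ] q [-0.06 -0.28  1.74 -0.    1.68  1.27]
```

View pics/w3.png

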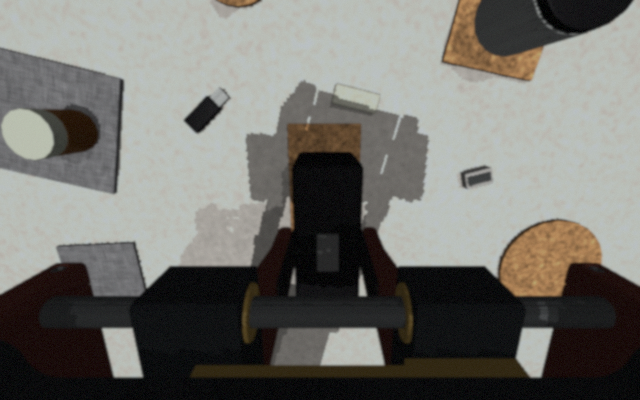

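The clock hangs square over the oblong mat (mat edge at (325,125), clock at (328,215)), and the jar is upright on the spare mat at (45,132). I'll lower the clock.

```bash
python3 -m jog '{"slide":[[0,-0.014,0.3],[0,-0.014,0.55],[0,-0.014,0.62],[0,-0.014,0.65],[0,-0.014,0.67],[0,-0.014,0.69],[0,-0.014,0.69],[0,-0.014,0.69]],"rotation":[[0,0,0],[0,0,0],[0,0,0],[0,0,0],[0,0,0],[0,0,0],[0,0,0],[0,0,0]],"claw":[-1,-1,-1,-1,-1,-1,-1,-1]}'
python3 -m jog '{"slide":[[0,0,0],[0,0,0],[0,0,0],[0,0,0],[0,0,-0.3],[0,0,-0.7],[0,0,-1],[0,0,-1]],"rotation":[[0,0,0],[0,0,0],[0,0,0],[0,0,0],[0,0,0],[0,0,0],[0,0,0],[0,0,0]],"claw":[0.1,0.3,0.3,0.3,0.3,0.6,1,1]}'
python3 -c "
from h import *
go(.6475,-.111,.15,0);tilt()"
```

```text
t: 18.42
tool_pos: [0.4642, 0.0078, 0.0222]
eef_rot: [3.118, 0.374, 0.001]
ft_force: [-0.3, 0.5, -1.8]
gripper_width: 0.0375
t: 19.42
tool_pos: [0.4658, 0.0078, 0.1456]
eef_rot: [3.117, 0.374, 0.01]
ft_force: [-0.6, 0.2, -0.3]
gripper_width: 0.0833
slide [ 1.238  1.32  -0.025] rotz -0.424 t 19.4 pos [0.4658 0.0078 0.1456] jaw -76.3 w 0.0833 F [-0.6  0.2 -0.3]
level: rotation [ 0.0008 -0.002   0.    ] q [-0.06 -0.28  1.67 -0.    1.75  1.28]
```

```bash
python3 -m jog '{"slide":[[0.3,0.32,0],[0.6,0.65,0],[0.62,0.66,0],[0.62,0.66,0]],"rotation":[[0.001,-0.002,0],[0.001,-0.002,0],[0.001,-0.002,0],[0.001,-0.002,0]],"claw":[1,1,1,1]}' >/dev/null
python3 -m jog '{"slide":[[0.3,0.32,0],[0.6,0.65,0],[0.62,0.66,0],[0.62,0.66,0],[0.62,0.66,0]],"rotation":[[0,0,0],[0,0,0],[0,0,0],[0,0,0],[0,0,0]],"claw":[1,1,1,1,1]}'
python3 -c "
from h import *
go(.6485,-.111,.036);tilt()
shot('w4')"
```

```text
t: 20.55
tool_pos: [0.6454, -0.1097, 0.143]
eef_rot: [-3.118, -0.375, 0.007]
ft_force: [-0.4, 0.7, 0.8]
gripper_width: 0.088
slide [0.027 0.018 0.891]  t 20.6 pos [ 0.6454 -0.1097  0.143 ] jaw -76.3 w 0.0880 F [-0.4  0.7  0.8]
level: rotation [-0.0006  0.0014 -0.    ] q [-0.22  0.24  1.16 -0.    1.75  1.11]
```

View pics/w4.png

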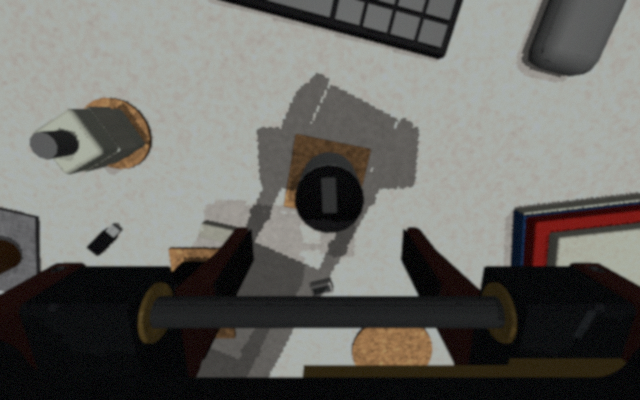

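The tumbler lid is centred at (329,198), midway between the fingers, and the bottle is at (90,140). I'll measure both here.

```bash
cat >> h.py <<'E'
def level(im,d,C,box,z0,z1,show=True):
    K,Rw,o=C; v,u=np.mgrid[0:400,0:640]
    P=((np.dstack([(u-K[0,2])/K[0,0],(v-K[1,2])/K[1,1],np.ones_like(u)])*d[...,None])@Rw.T+o)*1000
    m=(d>0)&(P[...,0]>box[0])&(P[...,0]<box[1])&(P[...,1]>box[2])&(P[...,1]<box[3])&(P[...,2]>z0)&(P[...,2]<z1)
    q=P[m][:,:2].astype(np.float32); r=cv2.minAreaRect(q); c=cv2.minEnclosingCircle(q)
    print(len(q),'rect',np.round(r[0],1),np.round(r[1],1),round(r[2],1),'circ',np.round(c[0],1),round(2*c[1],1),'z',P[m][:,2].mean().round(1))
E
python3 -c "
from h import *
a=load('w4'); survey(*a)
level(*a,(600,700,-160,-60),88,110)
level(*a,(590,690,70,170),68,82)
level(*a,(590,690,70,170),88,105)"
```

```text
cork [128. 130.] rect [646.2 116.3] [74.5 57.5] 23.4 circ [642.8 124.3] 75.7
cork [321. 160.] rect [ 649.3 -108. ] [83.6 83.7] 2.6 circ [ 649.2 -107.4] 115.0
cork [191. 253.] rect [520.3  25.2] [14.7 60. ] 13.7 circ [520.3  25.2] 61.8
obj [ 85. 139.] ztop 97.2 rect [641.7 119.2] [22.  21.6] 74.0
obj [328. 194.] ztop 99.2 rect [ 650.  -110.5] [58.  57.7] 53.2
obj [573. 235.] ztop 56.8 rect [ 648.7 -391.3] [45.6 78.4] 21.1
obj [  6. 259.] ztop 29.8 rect [467.6 229.3] [27.3  8.2] 2.1
obj [183. 273.] ztop 57.8 rect [512.2  19.8] [ 6.8 10.4] 35.4
3668 rect [ 650.3 -110.6] [57.6 58.3] 11.8 circ [ 649.8 -110.5] 58.9 z 95.5
2046 rect [641.7 119.1] [44.4 45.3] 42.6 circ [641.2 119.3] 58.8 z 74.4
830 rect [641.7 119.2] [22.  21.6] 74.0 circ [641.9 119.4] 23.4 z 95.6
```

```bash
python3 -m jog '{"slide":[[0.036,0.014,0],[0.036,0.014,0.3],[0.036,0.014,0.6],[0.036,0.014,0.89],[0.036,0.014,0.89],[0.036,0.014,0.89]],"rotation":[[0,0.001,0],[0,0.001,0],[0,0.001,0],[0,0.001,0],[0,0.001,0],[0,0.001,0]],"claw":[1,1,1,1,1,1]}' 25
python3 -m jog '{"slide":[[0,0,0],[0,0,0],[0,0,0],[0,0,0],[0,0,0],[0,0,0]],"rotation":[[0,0,0],[0,0,0],[0,0,0],[0,0,0],[0,0,0],[0,0,0]],"claw":[-1,-1,-1,-1,-1,-1]}'
python3 -c "
from h import *
go(.6497,-.1105,.036);tilt()"
```

```text
t: 21.35
tool_pos: [0.6507, -0.1114, 0.0365]
eef_rot: [-3.118, -0.374, 0.002]
ft_force: [-0.2, -0.1, 0.9]
gripper_width: 0.0878
t: 22.1
tool_pos: [0.6502, -0.111, 0.0352]
eef_rot: [-3.117, -0.374, 0.004]
ft_force: [-1.1, 2.3, 5.6]
gripper_width: 0.0596
slide [-0.003 -0.005 -0.006]  t 22.1 pos [ 0.6502 -0.111   0.0352] jaw -76.3 w 0.0596 F [-1.1  2.3  5.6]
level: rotation [-0.0008  0.0007  0.    ] q [-0.22  0.28  1.3   0.    1.56  1.11]
```

```bash
python3 -m jog '{"slide":[[0,0,-0.1],[0,0,-0.4],[0,0,-0.6],[0,0,-0.6]],"rotation":[[0,0,0],[0,0,0],[0,0,0],[0,0,0]],"claw":[-1,-1,-1,-1]}'
python3 -c "
from h import *
go(.438,-.2502,.107);tilt()"
```

```text
t: 22.6
tool_pos: [0.6512, -0.1122, 0.1087]
eef_rot: [-3.119, -0.373, -0.0]
ft_force: [0.8, -1.2, -2.8]
gripper_width: 0.0594
slide [-1.998  0.699  0.014]  t 22.6 pos [ 0.6512 -0.1122  0.1087] jaw -76.4 w 0.0594 F [ 0.8 -1.2 -2.8]
level: rotation [-0.0001 -0.     -0.    ] q [-0.22  0.25  1.2   0.    1.69  1.11]
```

```bash
python3 -m jog '{"slide":[[-0.3,0.1,0],[-0.6,0.2,0],[-0.9,0.3,0],[-1,0.35,0],[-1,0.35,0]],"rotation":[[0,0,0],[0,0,0],[0,0,0],[0,0,0],[0,0,0]],"claw":[-1,-1,-1,-1,-1]}' >/dev/null
python3 -m jog '{"slide":[[-0.3,0.1,0],[-0.6,0.2,0],[-0.9,0.3,0],[-1,0.35,0],[-1,0.35,0],[-1,0.35,0]],"rotation":[[0,0,0],[0,0,0],[0,0,0],[0,0,0],[0,0,0],[0,0,0]],"claw":[-1,-1,-1,-1,-1,-1]}'
python3 -c "
from h import *
go(.438,-.2502,.0365);tilt();survey(*shot('w5'))"
```

```text
t: 23.98
tool_pos: [0.4379, -0.2492, 0.1069]
eef_rot: [-3.116, -0.375, 0.005]
ft_force: [0.5, 0.3, -3.4]
gripper_width: 0.0591
slide [0.    0.01  0.586]  t 24.0 pos [ 0.4379 -0.2492  0.1069] jaw -76.3 w 0.0591 F [ 0.5  0.3 -3.4]
level: rotation [-0.0009  0.0008 -0.    ] q [-0.58 -0.17  1.63  0.    1.68  0.75]
cork [84. 93.] rect [465.1   6. ] [128.9  71.9] 13.6 circ [465.2   7.2] 145.2
cork [329. 169.] rect [ 451.2 -247.6] [ 80.6 106.5] 12.3 circ [ 438.7 -250.4] 107.2
obj [544.  61.] ztop 57.1 rect [ 583.7 -399.9] [93.5 61.4] 12.5
obj [37. 99.] ztop 60.2 rect [465.1   7.1] [100.   39.2] 12.4
obj [326. 186.] ztop 108.7 rect [ 459.9 -245.9] [17.2 53.9] 9.3
obj [  4. 219.] ztop 23.7 rect [334.7  57.5] [ 7.2 23.9] 89.8
```

```bash
python3 -m jog '{"slide":[[0,0.01,0.2],[0,0.01,0.45],[0,0.01,0.52],[0,0.01,0.55],[0,0.01,0.57],[0,0.01,0.585],[0,0.01,0.585],[0,0.01,0.585]],"rotation":[[0,0,0],[0,0,0],[0,0,0],[0,0,0],[0,0,0],[0,0,0],[0,0,0],[0,0,0]],"claw":[-1,-1,-1,-1,-1,-1,-1,-1]}'
python3 -m jog '{"slide":[[0,0,0],[0,0,0],[0,0,0],[0,0,0],[0,0,-0.3],[0,0,-0.7],[0,0,-1],[0,0,-1]],"rotation":[[0,0,0],[0,0,0],[0,0,0],[0,0,0],[0,0,0],[0,0,0],[0,0,0],[0,0,0]],"claw":[0.6,0.8,1,1,1,1,1,1]}'
python3 -c "
from h import *
go(.6415,.119,.155,-47.4);tilt()"
```

```text
t: 25.02
tool_pos: [0.437, -0.2511, 0.0372]
eef_rot: [-3.118, -0.373, 0.005]
ft_force: [-0.4, -0.2, -3.2]
gripper_width: 0.0598
t: 26.02
tool_pos: [0.4387, -0.2521, 0.1606]
eef_rot: [3.117, 0.373, 0.003]
ft_force: [-0.2, -0.8, -0.1]
gripper_width: 0.0878
slide [ 2.372 -2.606  0.044] rotz -0.161 t 26.0 pos [ 0.4387 -0.2521  0.1606] jaw -76.3 w 0.0878 F [-0.2 -0.8 -0.1]
level: rotation [ 0.0008 -0.0005  0.    ] q [-0.59 -0.17  1.54 -0.    1.76  0.74]
```

```bash
python3 -m jog '{"slide":[[0.3,-0.3,0],[0.6,-0.65,0],[0.79,-0.87,0],[0.79,-0.87,0]],"rotation":[[0,0,0],[0,0,0],[0,0,0],[0,0,0]],"claw":[1,1,1,1]}' >/dev/null
python3 -m jog '{"slide":[[0.3,-0.3,0],[0.6,-0.65,0],[0.79,-0.87,0],[0.79,-0.87,0]],"rotation":[[0,0,0],[0,0,0],[0,0,0],[0,0,0]],"claw":[1,1,1,1]}' >/dev/null
python3 -m jog '{"slide":[[0.3,-0.3,0],[0.6,-0.65,0],[0.79,-0.87,0],[0.79,-0.87,0],[0.79,-0.87,0]],"rotation":[[0,0,-0.05],[0,0,-0.1],[0,0,-0.161],[0,0,-0.161],[0,0,-0.161]],"claw":[1,1,1,1,1]}'
python3 -c "
from h import *
go(.6415,.119,.03,-47.4);tilt();a=shot('w6');survey(*a)
level(*a,(590,690,70,170),68,82)"
```

```text
t: 27.65
tool_pos: [0.6393, 0.1183, 0.1562]
eef_rot: [-2.927, -1.136, 0.006]
ft_force: [0.3, -0.3, 0.5]
gripper_width: 0.0878
slide [0.021 0.012 1.052] rotz -0.001 t 27.6 pos [0.6393 0.1183 0.1562] jaw -47.6 w 0.0878 F [ 0.3 -0.3  0.5]
level: rotation [-0.0011  0.001  -0.    ] q [0.13 0.23 1.15 0.   1.77 0.96]
cork [320. 160.] rect [646.4 131.1] [60.1 74.5] 51.2 circ [641.9 125.5] 75.2
cork [461. 255.] rect [682.7 -72. ] [15.2 35.3] 42.5 circ [677.1 -77.1] 35.3
obj [79. 38.] ztop 85.6 rect [594.1 373. ] [43.  73.4] 42.2
obj [326. 187.] ztop 97.5 rect [641.1 119.8] [20.9 20.8] 85.7
obj [134. 221.] ztop 58.0 rect [466.9 246.6] [39.  39.5] 73.3
obj [293. 351.] ztop 60.9 rect [464.7   9.8] [99.1 37.5] 13.1
obj [206. 367.] ztop 40.3 rect [344.6  67. ] [14.1 15.6] 24.6
1512 rect [641.3 120. ] [43.8 43.8] 43.1 circ [640.8 119.8] 58.6 z 74.7
```

View pics/w6.png

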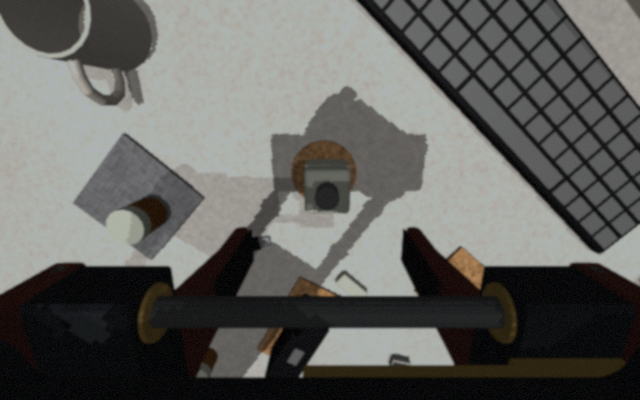

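The bottle at (327,185) is square to the jaws and midway between the fingers. I'll grasp it.

```bash
python3 -m jog '{"slide":[[0.02,0.008,0],[0.024,0.009,0.2],[0.024,0.009,0.4],[0.024,0.009,0.4]],"rotation":[[-0.001,0.001,0],[-0.001,0.001,0],[-0.001,0.001,0],[-0.001,0.001,0]],"claw":[1,1,1,1]}' 20
python3 -m jog '{"slide":[[0,0,0.2],[0,0,0.45],[0,0,0.65],[0,0,0.65],[0,0,0.65]],"rotation":[[0,0,0],[0,0,0],[0,0,0],[0,0,0],[0,0,0]],"claw":[1,1,1,1,1]}' 20
python3 -c "
from h import *
go(.6413,.1196,.03,-47.2);tilt()"
python3 -m jog '{"slide":[[0,0,0],[0,0,0],[0,0,0],[0,0,0],[0,0,0],[0,0,0],[0,0,0]],"rotation":[[0,0,0],[0,0,0],[0,0,0],[0,0,0],[0,0,0],[0,0,0],[0,0,0]],"claw":[-1,-1,-1,-1,-1,-1,-1]}'
python3 -m jog '{"slide":[[0,0,-0.1],[0,0,-0.4],[0,0,-0.6],[0,0,-0.6]],"rotation":[[0,0,0],[0,0,0],[0,0,0],[0,0,0]],"claw":[-1,-1,-1,-1]}'
python3 -c "
from h import *
go(.6486,-.1085,.103,-87.3);tilt()"
```

```text
t: 28.2
tool_pos: [0.6409, 0.1207, 0.1063]
eef_rot: [-2.926, -1.14, 0.005]
ft_force: [-1.0, -0.5, 0.1]
gripper_width: 0.0876
t: 28.82
tool_pos: [0.6434, 0.1217, 0.033]
eef_rot: [-2.926, -1.142, -0.006]
ft_force: [0.2, 0.2, 0.3]
gripper_width: 0.0878
slide [-0.025  0.001  0.025] rotz -0.001 t 28.8 pos [0.6434 0.1217 0.033 ] jaw -47.4 w 0.0878 F [0.2 0.2 0.3]
level: rotation [ 0.0004 -0.0012 -0.    ] q [0.13 0.26 1.33 0.   1.55 0.96]
t: 29.7
tool_pos: [0.6423, 0.1218, 0.0307]
eef_rot: [-2.925, -1.142, -0.002]
ft_force: [-1.1, -0.8, 0.6]
gripper_width: 0.0439
t: 30.2
tool_pos: [0.6438, 0.1219, 0.1061]
eef_rot: [2.926, 1.142, 0.01]
ft_force: [0.6, -0.1, -1.8]
gripper_width: 0.0439
slide [-1.271  1.439  0.022] rotz 0.222 t 30.2 pos [0.6438 0.1219 0.1061] jaw -47.4 w 0.0439 F [ 0.6 -0.1 -1.8]
level: rotation [ 0.0008 -0.0019  0.    ] q [0.13 0.23 1.23 0.   1.67 0.96]
```

```bash
python3 -m jog '{"slide":[[-0.2,0.2,0],[-0.4,0.45,0],[-0.6,0.68,0],[-0.635,0.72,0],[-0.635,0.72,0]],"rotation":[[0.001,-0.002,0],[0.001,-0.002,0],[0.001,-0.002,0],[0.001,-0.002,0],[0.001,-0.002,0]],"claw":[-1,-1,-1,-1,-1]}' >/dev/null
python3 -m jog '{"slide":[[-0.2,0.2,0],[-0.4,0.45,0],[-0.6,0.68,0],[-0.635,0.72,0],[-0.635,0.72,0],[-0.635,0.72,0],[-0.635,0.72,0]],"rotation":[[0,0,0.05],[0,0,0.1],[0,0,0.15],[0,0,0.2],[0,0,0.222],[0,0,0.222],[0,0,0.222]],"claw":[-1,-1,-1,-1,-1,-1,-1]}'
python3 -c "
from h import *
go(.6508,-.1085,.0315,-87.3);tilt();a=shot('w7');survey(*a)
level(*a,(590,700,-170,-50),140,155);level(*a,(590,700,-170,-50),161,175)"
```

```text
t: 31.7
tool_pos: [0.6474, -0.1076, 0.1023]
eef_rot: [3.141, 0.078, -0.01]
ft_force: [0.3, -0.5, -2.0]
gripper_width: 0.0436
slide [0.032 0.009 0.59 ] rotz 0.001 t 31.7 pos [ 0.6474 -0.1076  0.1023] jaw -87.2 w 0.0436 F [ 0.3 -0.5 -2. ]
level: rotation [-0.     0.002 -0.   ] q [-0.22  0.25  1.22 -0.    1.68  1.31]
cork [ 91. 183.] rect [642.7 124.8] [74.9 76.5] 45.5 circ [642.6 124.6] 77.4
cork [327. 172.] rect [ 651.4 -107.8] [78.7 83.7] 2.8 circ [ 650.9 -108. ] 113.2
obj [603. 221.] ztop 56.6 rect [ 622.1 -370.8] [82.3 25.6] 17.0
obj [327. 197.] ztop 109.2 rect [ 667.9 -106.9] [ 1.  44.7] 2.3
4720 rect [ 646.8 -107.8] [43.2 61.6] 2.2 circ [ 650.5 -107.8] 64.4 z 146.6
2538 rect [ 649.9 -107.8] [22.  65.6] 2.8 circ [ 659.9 -107.3] 65.6 z 168.1
```

View pics/w7.png

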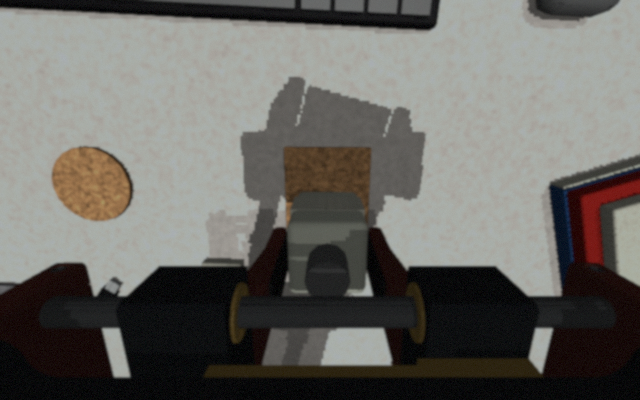

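The bottle at (328,240) hangs parallel to the square mat, whose far edge is at row 148. The empty small round mat at (92,183) is centred at (642.6, 124.6) mm. I'll set the bottle down.

```bash
python3 -m jog '{"slide":[[0.028,0.007,0.2],[0.028,0.007,0.45],[0.028,0.007,0.53],[0.028,0.007,0.56],[0.028,0.007,0.585],[0.028,0.007,0.595],[0.028,0.007,0.595],[0.028,0.007,0.595]],"rotation":[[0,0.002,0],[0,0.002,0],[0,0.002,0],[0,0.002,0],[0,0.002,0],[0,0.002,0],[0,0.002,0],[0,0.002,0]],"claw":[-1,-1,-1,-1,-1,-1,-1,-1]}'
python3 -c "
from h import *
go(.6505,-.1083,.0308,-87.3);tilt()"
```

```text
t: 32.75
tool_pos: [0.6505, -0.1095, 0.0316]
eef_rot: [3.14, 0.074, 0.002]
ft_force: [0.3, 0.4, -1.5]
gripper_width: 0.044
slide [ 0.001 -0.01   0.007] rotz -0.000 t 32.8 pos [ 0.6505 -0.1095  0.0316] jaw -87.3 w 0.0440 F [ 0.3  0.4 -1.5]
level: rotation [ 0.0001 -0.0003  0.    ] q [-0.22  0.28  1.31 -0.    1.55  1.31]
```

```bash
python3 -m jog '{"slide":[[0,-0.009,0],[0,-0.009,0.006],[0,-0.009,0.006],[0,-0.009,0.006],[0,-0.009,0.006],[0,-0.009,0.006],[0,-0.009,-0.3],[0,-0.009,-0.7],[0,-0.009,-1],[0,-0.009,-1]],"rotation":[[0,0,0],[0,0,0],[0,0,0],[0,0,0],[0,0,0],[0,0,0],[0,0,0],[0,0,0],[0,0,0],[0,0,0]],"claw":[-1,-1,0.3,0.5,0.7,0.7,0.7,0.8,1,1]}'
python3 -c "
from h import *
go(.467,.247,.15,-90);tilt()"
```

```text
t: 34.0
tool_pos: [0.6519, -0.1087, 0.1559]
eef_rot: [3.139, 0.074, 0.012]
ft_force: [0.4, -0.4, -0.2]
gripper_width: 0.0877
slide [-1.401 -3.033  0.032] rotz 0.015 t 34.0 pos [ 0.6519 -0.1087  0.1559] jaw -87.3 w 0.0877 F [ 0.4 -0.4 -0.2]
level: rotation [ 0.0007 -0.0025  0.    ] q [-0.22  0.24  1.13 -0.    1.76  1.31]
```

```bash
python3 -m jog '{"slide":[[-0.2,-0.4,0],[-0.35,-0.76,0],[-0.35,-0.76,0]],"rotation":[[0,-0.002,0],[0,-0.002,0],[0,-0.002,0]],"claw":[1,1,1]}' >/dev/null
python3 -m jog '{"slide":[[-0.2,-0.4,0],[-0.35,-0.76,0],[-0.35,-0.76,0]],"rotation":[[0,0,0],[0,0,0],[0,0,0]],"claw":[1,1,1]}' >/dev/null
python3 -m jog '{"slide":[[-0.2,-0.4,0],[-0.35,-0.76,0],[-0.35,-0.76,0]],"rotation":[[0,0,0],[0,0,0],[0,0,0]],"claw":[1,1,1]}' >/dev/null
python3 -m jog '{"slide":[[-0.2,-0.4,0],[-0.35,-0.76,0],[-0.35,-0.76,0],[-0.35,-0.76,0],[-0.35,-0.76,0]],"rotation":[[0,0,0],[0,0,0],[0,0,0],[0,0,0],[0,0,0]],"claw":[1,1,1,1,1]}'
python3 -c "
from h import *
a=shot('w8');survey(*a);go(.467,.247,.026);tilt()"
```

```text
t: 35.75
tool_pos: [0.4662, 0.2467, 0.1515]
eef_rot: [3.14, 0.07, -0.01]
ft_force: [-0.5, 0.4, -0.3]
gripper_width: 0.0876
cork [455.  23.] rect [628.4 124.7] [48.5 75.4] 2.5 circ [641.3 125.3] 75.8
cork [518. 177.] rect [464.6   7.9] [130.1  70.5] 13.4 circ [465.    8.2] 144.5
obj [173.  40.] ztop 86.1 rect [592.8 383.3] [51. 73.] 2.3
obj [551. 196.] ztop 60.5 rect [464.5  10. ] [99.8 39.3] 13.4
obj [326. 187.] ztop 58.2 rect [466.7 247. ] [39.2 37.8] 2.4
slide [ 0.014 -0.002  1.046]  t 35.8 pos [0.4661 0.2468 0.1515] jaw -87.4 w 0.0879 F [-0.4 -0.5 -0.1]
level: rotation [ 0.0002  0.0019 -0.    ] q [ 0.42 -0.1   1.5   0.    1.75  1.95]
```

```bash
python3 -m jog '{"slide":[[0.01,0,0.2],[0.01,0,0.5],[0.01,0,0.8],[0.01,0,1],[0.01,0,1],[0.01,0,1]],"rotation":[[0,0.002,0],[0,0.002,0],[0,0.002,0],[0,0.002,0],[0,0.002,0],[0,0.002,0]],"claw":[1,1,1,1,1,0.5]}' 15
python3 -m jog '{"slide":[[0,0,0.04],[0,0,0.04],[0,0,0.04],[0,0,0.04],[0,0,0.04],[0,0,0.04]],"rotation":[[0,0,0],[0,0,0],[0,0,0],[0,0,0],[0,0,0],[0,0,0]],"claw":[0,-1,-1,-1,-1,-1]}'
python3 -m jog '{"slide":[[0,0,-0.1],[0,0,-0.4],[0,0,-0.6],[0,0,-0.6]],"rotation":[[0,0,0],[0,0,0],[0,0,0],[0,0,0]],"claw":[-1,-1,-1,-1]}'
python3 -c "
from h import *
go(.6425,.1246,.1);tilt()"
```

```text
t: 36.55
tool_pos: [0.4666, 0.248, 0.0331]
eef_rot: [-3.14, -0.072, -0.003]
ft_force: [0.2, 0.5, -1.0]
gripper_width: 0.081
t: 37.3
tool_pos: [0.4673, 0.2473, 0.0293]
eef_rot: [3.139, 0.073, 0.006]
ft_force: [-0.8, -7.6, 15.0]
gripper_width: 0.0214
t: 37.8
tool_pos: [0.4668, 0.2491, 0.1014]
eef_rot: [-3.139, -0.074, -0.007]
ft_force: [1.3, -0.9, 0.0]
gripper_width: 0.0005
slide [1.414 1.105 0.016]  t 37.8 pos [0.4668 0.2491 0.1014] jaw -87.3 w 0.0005 F [ 1.3 -0.9  0. ]
level: rotation [-0.0006 -0.0014  0.    ] q [ 0.43 -0.1   1.59  0.    1.65  1.95]
```

The grasp failed: the fingers closed to 0 and there was a 15 N upward force. I'll look before moving.

```bash
python3 -m jog '{"slide":[[0,0,-0.3],[0,0,-0.6],[0,0,-0.6]],"rotation":[[0,0,0],[0,0,0],[0,0,0]],"claw":[1,1,1]}'
python3 -c "
from h import *
a=shot('w9');survey(*a);tilt()
im,d=get_image('scene');save('s9',im)"
```

```text
t: 38.17
tool_pos: [0.4666, 0.2489, 0.1729]
eef_rot: [-3.139, -0.074, -0.006]
ft_force: [-0.0, -0.2, -0.6]
gripper_width: 0.027
cork [449.  27.] rect [633.2 124.9] [58.  75.5] 2.6 circ [641.4 125.3] 76.0
cork [631.  41.] rect [635.5 -69.4] [70.1 23.4] 18.5 circ [638.4 -78.1] 70.3
cork [510. 176.] rect [464.6   8.2] [129.9  70.3] 13.3 circ [464.9   8. ] 144.4
obj [186.  42.] ztop 86.2 rect [596.9 383.4] [59.1 72.9] 2.1
obj [539. 194.] ztop 60.5 rect [464.4   9.5] [100.2  38.9] 13.4
obj [328. 184.] ztop 58.3 rect [466.9 247.4] [38.8 38.3] 3.1
level: rotation [-0.0001 -0.0003  0.    ] q [ 0.43 -0.11  1.47 -0.    1.78  1.95]
```

View pics/w9.png

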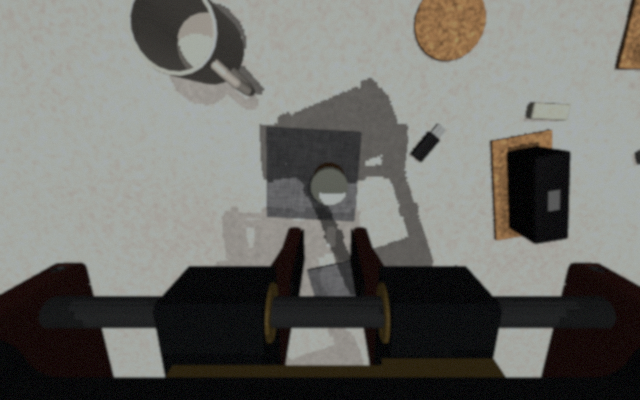

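The jar still stands upright on the spare mat at (328,184), unmoved at (466.9, 247.4). I'll retry a little lower and close in stages.

```bash
python3 -m jog '{"slide":[[0,-0.01,0],[0,-0.01,0],[0,-0.01,0],[0,-0.01,0.2],[0,-0.01,0.5],[0,-0.01,0.7],[0,-0.01,0.7]],"rotation":[[0,0,0],[0,0,0],[0,0,0],[0,0,0],[0,0,0],[0,0,0],[0,0,0]],"claw":[1,1,1,1,1,1,1]}' 15
python3 -c "
from h import *
go(.4669,.2472,.022);tilt()"
```

```text
t: 39.15
tool_pos: [0.4643, 0.2488, 0.0845]
eef_rot: [3.139, 0.074, -0.006]
ft_force: [0.4, 0.1, -0.0]
gripper_width: 0.088
slide [0.023 0.013 0.521]  t 39.1 pos [0.4643 0.2488 0.0845] jaw -87.3 w 0.0880 F [ 0.4  0.1 -0. ]
level: rotation [0.0006 0.0013 0.    ] q [ 0.43 -0.1   1.61 -0.    1.63  1.95]
```

```bash
python3 -m jog '{"slide":[[0.02,0.013,0.2],[0.02,0.013,0.4],[0.02,0.013,0.52],[0.02,0.013,0.52],[0.02,0.013,0.52],[0.02,0.013,0.52],[0.02,0.013,0.52]],"rotation":[[0,0.001,0],[0,0.001,0],[0,0.001,0],[0,0.001,0],[0,0.001,0],[0,0.001,0],[0,0.001,0]],"claw":[1,1,1,1,0.1,0.1,0.1]}' 15
python3 -m jog '{"slide":[[0,0,0],[0,0,0]],"rotation":[[0,0,0],[0,0,0]],"claw":[-0.1,-0.1]}' 15
python3 -c "
from h import *
im,d=get_image('side');save('sd10',cv2.resize(im[120:270,180:420],None,fx=3,fy=3))
go(.4669,.2472,.022);tilt()"
```

```text
t: 40.02
tool_pos: [0.4685, 0.2482, 0.0254]
eef_rot: [-3.14, -0.074, -0.007]
ft_force: [-0.3, 0.0, 0.5]
gripper_width: 0.0611
t: 40.28
tool_pos: [0.4682, 0.248, 0.0247]
eef_rot: [3.141, 0.074, 0.006]
ft_force: [-0.5, -0.6, 0.1]
gripper_width: 0.0417
slide [-0.011  0.005  0.022]  t 40.3 pos [0.4682 0.2479 0.0247] jaw -87.3 w 0.0402 F [-0.3 -1.2  0.9]
level: rotation [ 0.0001 -0.0011  0.    ] q [ 0.42 -0.07  1.69 -0.    1.51  1.95]
```

View pics/sd10.png

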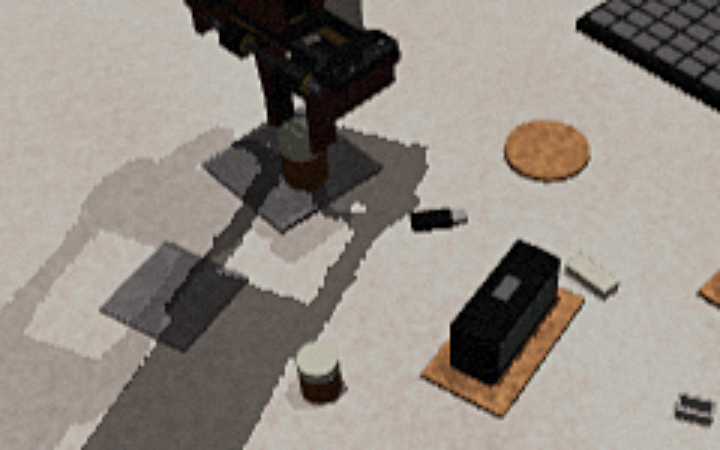

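The side crop shows the fingers straddling the jar's upper half at (305,150), with the jar upright. The grip looks shallow, so I'll open slightly, go lower and then close.

```bash
python3 -m jog '{"slide":[[-0.01,0.005,0],[-0.01,0.005,0],[-0.01,0.005,0.05],[-0.01,0.005,0.07],[-0.01,0.005,0.07]],"rotation":[[0,0,0],[0,0,0],[0,0,0],[0,0,0],[0,0,0]],"claw":[0.3,0.3,0.3,0.3,0.3]}' 15
python3 -m jog '{"slide":[[0,0,0],[0,0,0],[0,0,0],[0,0,0],[0,0,0],[0,0,0],[0,0,0]],"rotation":[[0,0,0],[0,0,0],[0,0,0],[0,0,0],[0,0,0],[0,0,0],[0,0,0]],"claw":[0,-0.3,-0.6,-1,-1,-1,-1]}' 15
python3 -m jog '{"slide":[[0,0,0],[0,0,0]],"rotation":[[0,0,0],[0,0,0]],"claw":[-1,-1]}'
```

```text
t: 40.95
tool_pos: [0.4667, 0.2472, 0.0156]
eef_rot: [3.14, 0.074, 0.004]
ft_force: [-0.3, -0.1, 0.0]
gripper_width: 0.0569
t: 41.82
tool_pos: [0.4671, 0.2473, 0.0163]
eef_rot: [3.141, 0.074, 0.006]
ft_force: [0.5, -0.1, 2.2]
gripper_width: 0.0399
t: 42.08
tool_pos: [0.4671, 0.2474, 0.0163]
eef_rot: [3.141, 0.074, 0.006]
ft_force: [-0.5, -0.1, 2.2]
gripper_width: 0.0396
```

```bash
python3 -m jog '{"slide":[[0,0,-0.05],[0,0,-0.2],[0,0,-0.5],[0,0,-0.6],[0,0,-0.6]],"rotation":[[0,0,0],[0,0,0],[0,0,0],[0,0,0],[0,0,0]],"claw":[-1,-1,-1,-1,-1]}'
python3 -c "
from h import *
go(.6422,.1248,.09);tilt()"
```

```text
t: 42.7
tool_pos: [0.4674, 0.2477, 0.0894]
eef_rot: [-3.14, -0.074, -0.009]
ft_force: [-0.2, 0.2, -1.9]
gripper_width: 0.0397
slide [1.407 1.091 0.003]  t 42.7 pos [0.4674 0.2477 0.0894] jaw -87.3 w 0.0397 F [-0.2  0.2 -1.9]
level: rotation [-0.0002 -0.0018  0.    ] q [ 0.42 -0.1   1.61 -0.    1.63  1.95]
```

```bash
python3 -m jog '{"slide":[[0.2,0.2,0],[0.4,0.35,0],[0.6,0.5,0],[0.7,0.545,0],[0.7,0.545,0]],"rotation":[[0,-0.002,0],[0,-0.002,0],[0,-0.002,0],[0,-0.002,0],[0,-0.002,0]],"claw":[-1,-1,-1,-1,-1]}' >/dev/null
python3 -m jog '{"slide":[[0.2,0.2,0],[0.4,0.35,0],[0.6,0.5,0],[0.7,0.545,0],[0.7,0.545,0],[0.7,0.545,0]],"rotation":[[0,0,0],[0,0,0],[0,0,0],[0,0,0],[0,0,0],[0,0,0]],"claw":[-1,-1,-1,-1,-1,-1]}'
python3 -c "
from h import *
a=shot('w10');survey(*a,lim=(560,720,60,190));go(.6422,.1248,.0168);tilt()"
```

```text
t: 44.08
tool_pos: [0.6399, 0.1256, 0.0883]
eef_rot: [-3.141, -0.075, 0.005]
ft_force: [-0.2, -0.8, -1.0]
gripper_width: 0.0393
cork [327. 183.] rect [647.9 125.6] [63.6 74.4] 3.8 circ [642.3 125.4] 75.4
cork [561. 187.] rect [ 648.9 -107.1] [83.4 85.8] 2.3 circ [ 649.5 -106.8] 115.9
obj [327. 210.] ztop 108.9 rect [653.5 125.6] [10.9 34.5] 1.3
slide [0.02  0.007 0.596]  t 44.1 pos [0.6399 0.1255 0.0884] jaw -87.3 w 0.0395 F [ 0.1  0.2 -1.7]
level: rotation [-0.     0.001  0.   ] q [0.14 0.24 1.25 0.   1.65 1.66]
```

```bash
python3 -m jog '{"slide":[[0.02,0.003,0.2],[0.02,0.003,0.45],[0.02,0.003,0.53],[0.02,0.003,0.56],[0.02,0.003,0.58],[0.02,0.003,0.594],[0.02,0.003,0.594],[0.02,0.003,0.594]],"rotation":[[0,0.001,0],[0,0.001,0],[0,0.001,0],[0,0.001,0],[0,0.001,0],[0,0.001,0],[0,0.001,0],[0,0.001,0]],"claw":[-1,-1,-1,-1,-1,-1,-1,-1]}'
python3 -c "
from h import *
go(.6424,.1252,.0165);tilt()"
```

```text
t: 45.12
tool_pos: [0.6431, 0.1243, 0.0174]
eef_rot: [3.141, 0.074, 0.001]
ft_force: [-0.5, -0.7, -1.4]
gripper_width: 0.0393
slide [-0.006 -0.008  0.008]  t 45.1 pos [0.6431 0.1243 0.0174] jaw -87.3 w 0.0393 F [-0.5 -0.7 -1.4]
level: rotation [ 0.     -0.0003  0.    ] q [ 0.14  0.27  1.34 -0.    1.53  1.66]
```

```bash
python3 -m jog '{"slide":[[-0.006,-0.007,0],[-0.006,-0.007,0.006],[-0.006,-0.007,0.006],[-0.006,-0.007,0.006],[-0.006,-0.007,0.006],[-0.006,-0.007,0.006],[-0.006,-0.007,-0.3],[-0.006,-0.007,-0.7],[-0.006,-0.007,-1],[-0.006,-0.007,-1]],"rotation":[[0,0,0],[0,0,0],[0,0,0],[0,0,0],[0,0,0],[0,0,0],[0,0,0],[0,0,0],[0,0,0],[0,0,0]],"claw":[-1,-1,0.2,0.4,0.6,0.6,0.6,0.8,1,1]}'
python3 -m jog '{"slide":[[-0.4,0.3,-0.3],[-0.8,0.6,-0.6],[-0.9,0.8,-0.9],[-0.9,0.8,-0.9]],"rotation":[[0,0,0],[0,0,0],[0,0,0],[0,0,0]],"claw":[1,1,1,1]}' >/dev/null
python3 -m jog '{"slide":[[-0.4,0.3,-0.3],[-0.8,0.6,-0.6],[-0.9,0.8,-0.9],[-0.9,0.8,-0.9],[-0.9,0.8,-0.9]],"rotation":[[0,0,0],[0,0,0],[0,0,0],[0,0,0],[0,0,0]],"claw":[1,1,1,1,1]}'
python3 - <<'E'
from h import *
a=shot('w11');survey(*a,lim=(300,720,-330,420))
for box,z in(((600,700,-160,-60),(66,84)),((600,700,80,170),(50,66)),((390,490,-300,-200),(85,105)),((400,530,-60,70),(55,66))): level(*a,box,*z)
for n in('side','scene'):
    im,d=get_image(n);save(n+'11',im);np.savez(f'pics/{n}11.npz',im=im,d=d); print(n)
    for box,z in(((600,700,-160,-60),(66,84)),((600,700,80,170),(50,66)),((390,490,-300,-200),(85,105)),((400,530,-60,70),(55,66)),((560,650,330,430),(78,95))): level(im,d,cam(n),box,*z)
E
```

```text
t: 46.38
tool_pos: [0.644, 0.1254, 0.1418]
eef_rot: [-3.14, -0.074, -0.013]
ft_force: [-0.7, 0.2, 0.1]
gripper_width: 0.0876
t: 47.5
tool_pos: [0.4359, -0.0764, 0.3505]
eef_rot: [-3.14, -0.074, 0.004]
ft_force: [1.0, -1.0, -1.2]
gripper_width: 0.0876
cork [212.  26.] rect [636.3 119.4] [59.8 73.7] 43.5 circ [641.6 124.5] 74.8
cork [350.  32.] rect [ 643.9 -108.5] [74.3 82.7] 2.6 circ [ 644.6 -108. ] 109.5
cork [284. 132.] rect [464.7   6.7] [129.1  68.9] 13.3 circ [465.    7.5] 143.1
cork [417. 154.] rect [ 441.4 -243.4] [ 91.3 105. ] 67.3 circ [ 438.4 -250.1] 106.4
obj [32. 35.] ztop 85.3 rect [598.  362.8] [30.8 72. ] 72.9
obj [198.  15.] ztop 58.4 rect [638.4 124.5] [33.2 39.9] 3.8
obj [356.  18.] ztop 97.5 rect [ 645.4 -108.9] [15.9 20.9] 3.6
obj [276. 138.] ztop 60.9 rect [464.4   9.2] [99.9 38.3] 13.5
obj [435. 164.] ztop 99.0 rect [ 438.1 -249.6] [57.6 57. ] 13.1
obj [243. 210.] ztop 41.0 rect [334.2  70.3] [29.3 30.2] 57.6
695 rect [ 643.4 -108.6] [35.5 44. ] 2.5 circ [ 644.9 -108.8] 54.3 z 74.4
662 rect [638.4 124.5] [33.2 39.9] 3.8 circ [641.3 124.7] 40.8 z 56.8
1210 rect [
[... 176 characters left out ...]
.5] 3.5 circ [ 646.  -108.7] 58.1 z 73.6
148 rect [640.3 123.9] [38.8 38.8] 40.3 circ [640.1 125.6] 42.7 z 55.7
865 rect [ 437.3 -250.3] [57.6 58.1] 87.9 circ [ 437.6 -249.6] 60.0 z 94.3
613 rect [463.3   8.6] [101.1  38.4] 13.7 circ [463.2   9.9] 105.6 z 58.1
169 rect [604.3 384.2] [76.5 72.4] 48.9 circ [604.4 384.6] 78.2 z 82.8
scene
213 rect [ 648.5 -110.1] [44.3 44.1] 3.4 circ [ 647.8 -110.8] 56.3 z 73.2
111 rect [641.4 123.2] [37.  40.8] 35.6 circ [640.  122.7] 41.8 z 54.9
348 rect [ 438.1 -253.1] [55.7 60.4] 82.5 circ [ 438.2 -253.6] 60.7 z 93.4
273 rect [464.1   6.7] [99.1 41.5] 14.0 circ [464.3   6.5] 102.1 z 57.6
113 rect [604.2 383.8] [74.6 76.2] 42.0 circ [603.2 383.9] 80.7 z 82.2
```

View pics/side11.png

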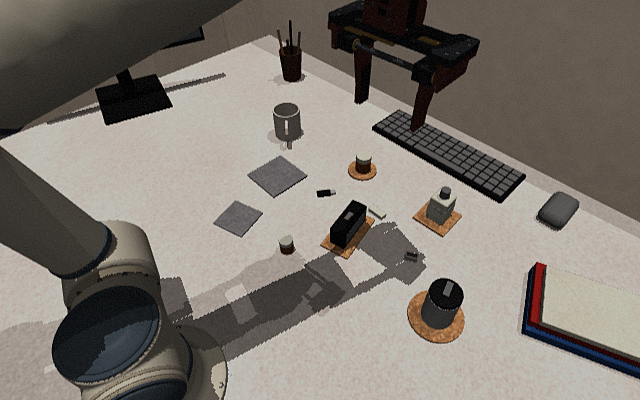

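View pics/scene11.png

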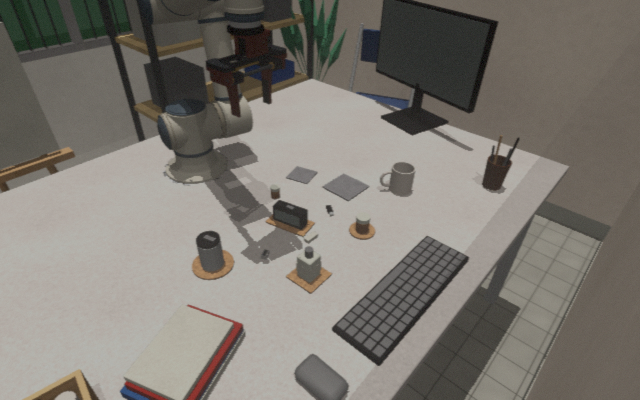

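All four things stand upright on their own mats. In the side view the jar is at (363,163), the bottle at (440,207), the clock at (348,222) and the tumbler at (442,300); the scene view agrees. Offsets from the mat centres are about 3 mm or less, yaw is within about 1°, and the mug hasn't moved. I'm handing the job in.

```bash
python3 -c "
from h import *
print(job.job_done(), bot.sense()['t'])"
```

```text
the job is handed in; nothing more can be done
the job is handed in; nothing more can be done
```

I parked the jar on the larger grey felt mat, then moved the clock to the oblong mat, the tumbler to the large round mat, the bottle to the square mat and the jar to the small round mat. I handed the job in at about 48 s of the 128 s allowed.

**Last checks, from the wrist, side and scene cameras:**
- **Position:** all four stand upright on their own mats. The tumbler, bottle and jar are within about 2 mm of centre.
- **Clock:** it sits about 1 mm off centre across the mat in one view and about 3 mm off in the other two, so the cameras disagree slightly.
- **Alignment:** the bottle and clock are within about 1° of their mats.
- **Mug:** it has not moved, measured to within about 2 mm.

**What went wrong on the way:**
- **Clock grasp:** the last wrist joint reached its range limit on the first approach, so I backed off and used the half-turn-equivalent grasp.
- **Jar grasp:** my first attempt to pick the jar up from the grey mat failed. The fingers closed completely without holding it, with about 15 N at the wrist. I could not tell why. The jar stayed upright and in place, and a deeper grasp worked.

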